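# Lever open the hole-saw case and put the saws away

### The job

The lid of the small plywood case has no handle: put the scraper's blade into the notch under its front edge and lever the lid up, letting nothing but the scraper touch the lid until its edge stands a good 30 mm clear, then swing it open past upright so that it stays open. Stand the two hole saws in the case, shank up, one in each compartment, set down and not dropped. Leave the scraper lying flat on the bench, and leave the tumbler, the brush and the batten where they are.

Things in the scene. Friction and masses are not known exactly. Their poses are not given: they have to be found in the camera images.
- case: plywood case fixed to the bench, 140 (x) by 190 (y) by 105 mm high, walls and floor 8 mm, with a hinged lid. Origin: centre of the underside; x points from the front wall (notch in its middle) to the hinge wall, z up. Two steel hinge leaves show on the lid's top at the hinge side. Inside, a partition 40 mm high, 8 mm thick, along x at y = 0 makes two compartments, each 124 (x) by 83 mm (y).
- lid (a joint): angle of the lid in rad: 0 shut, pi/2 upright, 1.9 at its stop. The lid is a plywood board 140 by 190 by 6 mm lying on the case's top edges, flush with the outside; its underside is at 105 mm when shut. Its hinge is stiff, so it stays at any angle where it is left. About 1.5 to 2 N at the front edge lifts it.
- lid_hinge (a point): middle of the hinge line: on the case's rear top edge, at the level of the lid's underside (case x = +70 mm, z = 105 mm); the hinge line runs along the case's y
- lid_edge (a point): middle of the lid's front edge, on its underside, 140 mm from the hinge line; moves with the lid
- notch (a point): centre of the mouth of the notch, on the outer face of the case's front wall (case x = -70 mm, z = 100 mm). The notch is cut through the front wall from its top edge: 60 mm wide (case y), 10 mm high, 8 mm deep, then the open inside; the lid's underside closes it above
- well_a (a point): centre of the floor of the compartment on the case's +y side (8 mm above the case's origin)
- well_b (a point): centre of the floor of the compartment on the case's -y side (8 mm above the case's origin)
- scraper: stiff scraper, 195 mm long, 0.13 kg, lying on the bench: wooden handle 24 mm wide (y) and 28 mm high (z) from x = -70 to +30 mm, then a flat steel blade 32 mm wide and 3 mm thick up to x = +125 mm, its middle plane at z = 14 mm. Origin: on the underside of the handle where it is best gripped; x points along the blade to its tip, z up
- blade_tip (a point): middle of the end edge of the scraper's blade (scraper x = +125 mm, z = 14 mm)
- saw_a: steel hole saw standing teeth down: closed cup 52 mm in diameter and 50 mm high, with a round shank of 13 mm diameter rising from the centre of its top to 90 mm above the underside; 0.2 kg. Origin: centre of the underside, z up along the shank. The two hole saws are alike.
- saw_b: steel hole saw standing teeth down: closed cup 52 mm in diameter and 50 mm high, with a round shank of 13 mm diameter rising from the centre of its top to 90 mm above the underside; 0.2 kg. Origin: centre of the underside, z up along the shank. The two hole saws are alike.
- tumbler: dark steel drinking tumbler with lid, 70 mm in diameter at the top, 112 mm high, standing on the bench; leave alone. Origin: centre of the underside
- brush: flat paint brush, 180 mm long, lying on the bench; leave alone. Origin: on the underside, below the steel band; x points to the bristle end
- batten: pine batten 220 by 45 by 20 mm lying on the bench; leave alone. Origin: centre of the underside, x along it
Mind the look-alikes: they are no part of the job. Leave any pink look-alike of the saw_b alone. What is shaped like the saw_a but yellow is not meant.

How it is judged:
By the outcome, as a careful person would: the job done as asked, in the order asked, and still so for the second after the job is handed in, with the robot touching nothing.
It also fails if it takes over 72 s, if anything falls off the work surface, if the arm or the gripper's body presses on something with over 40 N, if the wrist force passes 120 N, or if a joint passes its speed limit or range.

### The arm

A 6-joint arm with a two-finger parallel gripper is mounted at the origin on the work surface. World frame = base frame: x ahead of the robot, y to its left, z up, the work surface at z = 0. Lengths are in m, angles in rad, forces in N, time in s.
With the tool pointing down it reaches from about 0.35 to 0.85 m from the base axis. Payload 8.1 kg.
Tool frame: the origin (TCP) lies where the fingers leave the gripper's body, on its centre line; the fingertips stand 73 mm ahead of it and the grasp point (between the pads) lies 54 mm ahead of it (grasp_offset is the distance from the TCP to the grasp point, in m); z points along the fingers, y is the line along which they close (so a half turn about z gives the same grasp; the last joint's range is limited). The gripper opens to 85 mm and grips with 20 to 120 N. Pads are 22 mm wide; open, the fingers measure 114 mm over their backs; the gripper's body (76 mm by 85 mm) begins 54 mm behind the grasp point. The pads swing forward as they close: fully open they stand 13 mm farther back than shut.
Start: joints at [1.198, 0.13, 1.488, -0, 1.523, -0.085], TCP at [0.17, 0.575, 0.304] pointing down, gripper open.
Joint ranges: [-2.96, 2.96], [-0.89, 2.26], [0.02, 2.5], [-1.34, 4.48], [0, 2.73], [-2.66, 2.66]. Speed limits (rad/s): [2.39, 2.39, 2.79, 3.14, 3.14, 3.14].

### API

Orientations are given as [roll, pitch, yaw] about the fixed x, y, z axes, in that order (R = Rz(yaw) Ry(pitch) Rx(roll)).
In Python, from station import movep, line_to, movej, grip, wait, inverse_kinematics, camera, get_calibration, PlanningError, finish_job, get_time_s, get_joint_pos, get_dq, get_effort, get_ee_pos, get_ee_rot, get_contact_force, get_wrist_torque, get_opening, get_finger_force, grasp_offset gives the robot as it stands. The module is installed in compiled form; this text tells all that it offers. Calls block until the motion is done:
- movep(position, orientation): joint-space move of the TCP to a pose.
- line_to(position, ori=None, max_speed=0.15): straight line of the TCP; ori=None keeps the orientation; max_speed is the mean speed in m/s.
- movej(angles): joint-space move.
- grip(opening): finger opening in m; the grip force is fixed at half the most; returns when the fingers have stopped.
- wait(seconds).
- inverse_kinematics(position, orientation): joint angles nearest the present ones, or None.
- camera(name): name is "side" or "top" or "wrist"; returns the picture (384x512x3 uint8, red, green, blue); there is no depth.
- get_calibration(name): a dict with "fx", "fy", "cx", "cy" (pixels), "R" (3x3) and "t" (3): a world point X has camera coordinates R X + t. Camera axes: x right, y down, z forward; pixel columns grow to the right and rows downward; lengths in m; the calibration is good to about 2 mm. A picture is of the moment at which its call begins: read the wrist's pose just before it. get_calibration takes no time and is no camera call; for the wrist camera it gives the pose at the moment of the call.
A pose or a line that the arm cannot do raises PlanningError and nothing moves.
- finish_job(): hands the job in; it is judged then, once.
Readings, each from a call of its own:
- get_time_s(): time.
- get_joint_pos(): joint angles.
- get_dq(): joint speeds.
- get_effort(): joint torques, N m.
- get_ee_pos(): TCP position.
- get_ee_rot(): TCP orientation.
- get_contact_force(): force on the tool from outside, world axes, zero at the start.
- get_wrist_torque(): the same for the moment, N m.
- get_opening(): finger opening in m.
- get_finger_force(): force on a finger pad.
Only numpy, scipy, OpenCV 4.12 (cv2) and the standard library are available. Lean on these libraries where they do the work, as an engineer would, in place of code of your own. Each camera call takes 0.05 s, during which the arm holds its last target. There are 200 camera calls.

## Working session

There is one attempt and no reset: what is moved stays moved. The work goes in short steps, each a Python script; the robot and the scene stay as the last script left them, time stands still between calls to the robot, and variables do not carry over. Pictures are saved under pics/ and viewed, at most 10 in all, crops included, and the job is handed in when it is done.

```bash
mkdir -p pics; python3 - <<'E'
from station import *
import cv2,numpy as np
print(get_time_s())
ims=[]
for n in("top","side"):
    im=camera(n);np.save(n+'0.npy',im);cv2.imwrite(f'pics/{n}0.png',cv2.resize(im[...,::-1],(800,600),interpolation=cv2.INTER_CUBIC))
    print(n,get_calibration(n))
print(grasp_offset if not callable(grasp_offset) else grasp_offset(),get_ee_rot(),get_opening())
E
```

```text
0.0
top {'fx': 472.59672125528397, 'fy': 472.59672125528397, 'cx': 254.2675619899855, 'cy': 189.37606349667394, 'R': array([[-0.00925968, -0.99991011,  0.00969712],
       [-0.99271059,  0.00802678, -0.12025498],
       [ 0.12016633, -0.01073996, -0.99269568]]), 't': array([-0.06179701,  0.62305612,  1.14050061])}
side {'fx': 384.50544791212087, 'fy': 384.50544791212087, 'cx': 252.81925554553433, 'cy': 189.70691426585304, 'R': array([[ 0.73094742, -0.68225689,  0.01553703],
       [-0.42511208, -0.473025  , -0.771704  ],
       [ 0.53384978,  0.55747007, -0.63579205]]), 't': array([-0.49787078,  0.29009903,  0.78444839])}
0.0539 [-3.13993681e+00 -1.42261472e-04  2.85382544e+00] 0.08556289380119327
```

View pics/top0.png

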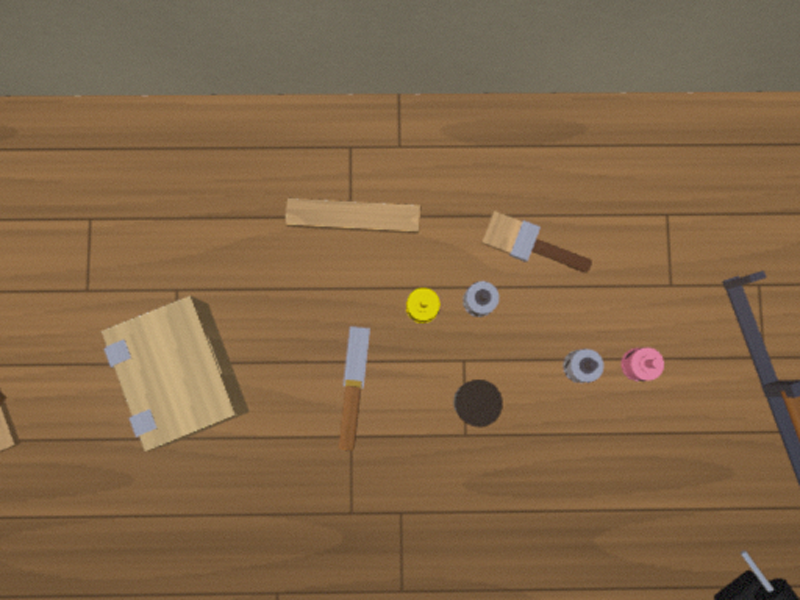

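View pics/side0.png

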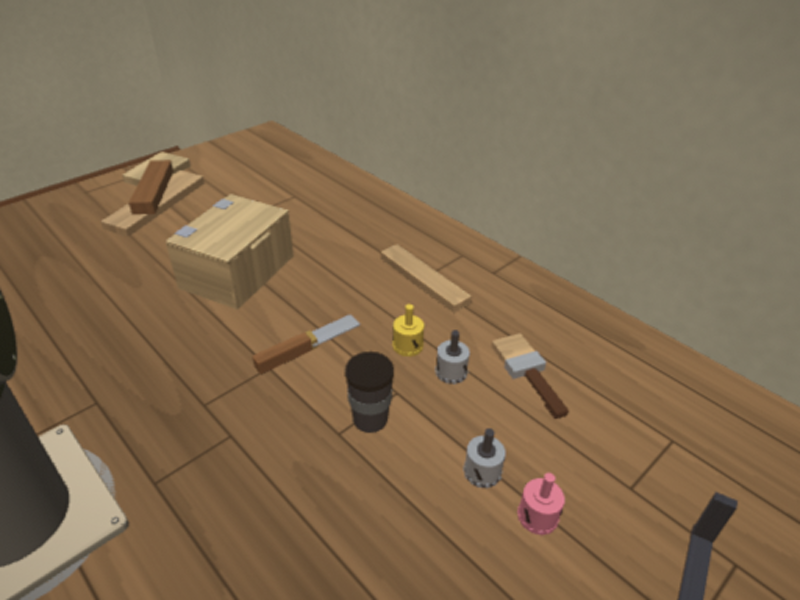

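The top view shows the case at (170,373) with its hinge leaves on the left, so the front faces right. The scraper is at (353,388) with its tip up. There are four saw shapes: grey (482,298), grey (584,366), yellow (423,305) and pink (643,364). The two grey ones are the steel saws, and the yellow and pink ones are look-alikes.

```bash
cat > v.py <<'E'
import cv2,numpy as np
from station import get_calibration
def ray(C,uv,z):
    uv=np.atleast_2d(uv).astype(float)
    d=np.c_[(uv[:,0]-C['cx'])/C['fx'],(uv[:,1]-C['cy'])/C['fy'],np.ones(len(uv))]@C['R']
    o=-C['R'].T@C['t'];return o+d*((z-o[2])/d[:,2])[:,None]
def proj(C,X):
    c=np.atleast_2d(X)@C['R'].T+C['t'];return np.c_[C['fx']*c[:,0]/c[:,2]+C['cx'],C['fy']*c[:,1]/c[:,2]+C['cy']]
def blobs(m,amin=60):
    m=cv2.morphologyEx(m.astype(np.uint8),cv2.MORPH_CLOSE,np.ones((3,3)))
    return [c for c in cv2.findContours(m,cv2.RETR_EXTERNAL,cv2.CHAIN_APPROX_NONE)[0] if cv2.contourArea(c)>amin]
E
python3 - <<'E'
from v import *
im=np.load('top0.npy');C=get_calibration('top')
h=cv2.cvtColor(im,cv2.COLOR_RGB2HSV);H,S,V=[h[...,i].astype(int) for i in range(3)]
for p in [(170,373),(355,360),(470,298),(572,366),(350,420),(300,370),(225,380),(240,413)]:
    x,y=int(p[0]*.64),int(p[1]*.64);print(p,h[y,x])
gray=(S<75)&(V>120)&(np.arange(384)[:,None]>80)
for c in blobs(gray,60):
    r=cv2.minAreaRect(c);b=cv2.boxPoints(r);print('gray',np.round(r[0],1),np.round(r[1],1),cv2.contourArea(c),'P',np.round(ray(C,r[0],.0155),4)[0,:2],np.round(ray(C,r[0],.05),4)[0,:2]); 
    if max(r[1])>2*min(r[1]): print(np.round(ray(C,b,.0155),4))
lid=(V>165)&(S<130)
lid[:150]=0;lid[:,165:]=0;lid[:,:55]=0
for c in blobs(lid,500):
    hu=cv2.convexHull(c);r=cv2.minAreaRect(hu);b=cv2.boxPoints(r);print('lid',np.round(r[1],1),np.round(b/.64));print(np.round(ray(C,b,.111),4))
    q=cv2.approxPolyDP(hu,6,True)[:,0];print(q/.64,np.round(ray(C,q,.111),4))
cr=np.hstack([cv2.resize(im[170:260,255:435,::-1],(800,400),interpolation=cv2.INTER_CUBIC)])
cv2.imwrite('pics/crop1.png',cr)
E
```

```text
(170, 373) [ 19  93 198]
(355, 360) [114  31 171]
(470, 298) [113  28 166]
(572, 366) [116  32 169]
(350, 420) [ 14 146 131]
(300, 370) [ 15 130 145]
(225, 380) [ 18 111  92]
(240, 413) [ 19 116 101]
gray [484.4 365.5] [30.  4.] 82.5 P [ 0.1874 -0.6255] [ 0.1959 -0.609 ]
[[ 0.2127 -0.6006  0.0155]
 [ 0.2185 -0.6089  0.0155]
 [ 0.1622 -0.6502  0.0155]
 [ 0.1565 -0.642   0.0155]]
gray [ 91.5 271.4] [16.9 15.4] 193.0 P [0.4235 0.3382] [0.4251 0.3268]
gray [373.  233.5] [21. 26.] 391.5 P [ 0.5108 -0.3655] [ 0.51   -0.3565]
gray [ 74.8 225.6] [14.3 15.2] 187.5 P [0.5374 0.3836] [0.5358 0.3709]
gray [227.6 228. ] [13.6 38.8] 431.0 P [5.279e-01 5.000e-04] [ 0.5265 -0.0011]
[[ 0.4819  0.0229  0.0155]
 [ 0.5784  0.012   0.0155]
 [ 0.5743 -0.0221  0.0155]
 [ 0.4778 -0.0109  0.0155]]
gray [307.5 190.5] [21. 23.] 365.5 P [ 0.6212 -0.2028] [ 0.6172 -0.1985]
gray [335.6 153.9] [12.3 24.7] 262.5 P [ 0.7153 -0.2772] [ 0.7085 -0.2708]
[[ 0.691  -0.2506  0.0155]
 [ 0.7513 -0.2746  0.0155]
 [ 0.7397 -0.304   0.0155]
 [ 0.6796 -0.2798  0.0155]]
lid [81.7 64.8] [[ 95. 333.]
 [189. 295.]
 [237. 413.]
 [143. 451.]]
[[0.5626 0.3816 0.111 ]
 [0.6176 0.2441 0.111 ]
 [0.4421 0.1705 0.111 ]
 [0.3893 0.306  0.111 ]]
[[189.0625 296.875 ]
 [232.8125 414.0625]
 [145.3125 448.4375]
 [101.5625 331.25  ]] [[0.6147 0.2442 0.111 ]
 [0.4413 0.1761 0.111 ]
 [0.3931 0.3023 0.111 ]
 [0.5644 0.3723 0.111 ]]
```

View pics/crop1.png

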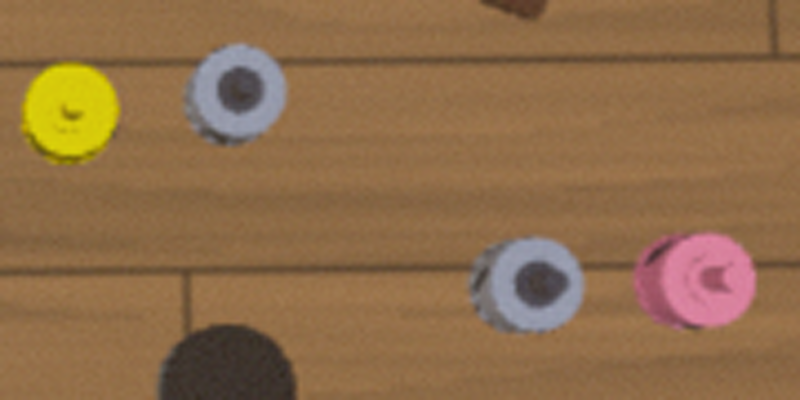

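The crop shows the two grey saws with dark shanks at (237,90) and (535,283). The yellow one (70,112) and the pink one (708,280) are not wanted. Next I grasp the scraper and bring it to a standoff in front of the notch.

```bash
cat > h.py <<'E'
from v import *
from station import *
PI=np.pi
CY=np.radians(111.3);CC=np.array([.5034,.2737]);XC=np.array([np.cos(CY),np.sin(CY)]);YC=np.array([-XC[1],XC[0]])
SY=np.radians(-6.5);SO=np.array([.452,.0091])
def case(x,y=0,z=0): return np.r_[CC+x*XC+y*YC,z]
def snap(n,tag,box=None):
    im=camera(n);np.save(tag+'.npy',im);o=im[...,::-1]
    if box: o=o[box[1]:box[3],box[0]:box[2]]
    f=min(800/o.shape[1],600/o.shape[0]);cv2.imwrite(f'pics/{tag}.png',cv2.resize(o,None,fx=f,fy=f,interpolation=cv2.INTER_CUBIC));return im
E
python3 - <<'E'
from h import *
ZG=0.076
movep([*SO,.16],[PI,0,SY]);line_to([*SO,ZG],max_speed=.12)
grip(0.0);print(get_opening(),get_finger_force(),get_contact_force())
line_to([*SO,ZG+.0855],max_speed=.2)
p=case(-.07-.04-.125);movep([*p[:2],ZG+.0855],[PI,0,CY])
print(get_joint_pos(),get_ee_pos(),get_time_s())
a=snap('side','s1',(80,80,280,230));snap('top','t1',(60,170,260,320))
x=np.vstack([cv2.imread('pics/s1.png'),cv2.imread('pics/t1.png')]);cv2.imwrite('pics/st1.png',cv2.resize(x,(400,600)))
x=np.hstack([cv2.imread('pics/s1.png'),cv2.imread('pics/t1.png')]);cv2.imwrite('pics/st1.png',cv2.resize(x,(800,300)))
for n in('side','top'):print(n,proj(get_calibration(n),[case(-.11,0,.0995),case(-.07,0,.1),case(-.11,.016,.0995),case(-.11,-.016,.0995)]).round(1).tolist())
E
```

```text
0.02287401770476452 59.927533864974976 [-0.46121089 -0.179686    4.01845185]
[ 5.89855247e-03  2.18063464e-01  1.65882696e+00 -3.06177474e-05
  1.26596381e+00 -3.64838526e-01] [0.58828446 0.05466242 0.16076292] 6.1333
side [[177.8, 155.4], [166.3, 151.8], [174.6, 158.3], [180.9, 152.6]]
top [[152.9, 220.6], [136.7, 227.0], [155.3, 227.0], [150.5, 214.3]]
```

View pics/st1.png

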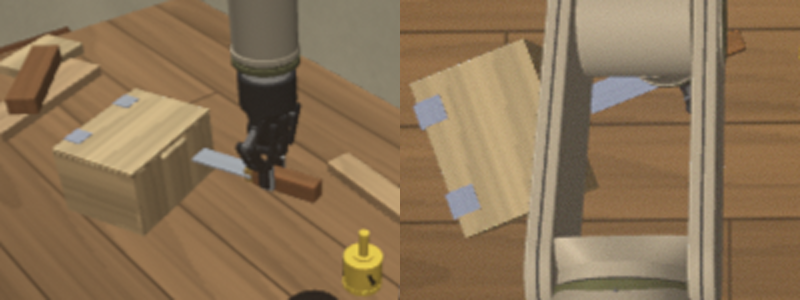

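The side half shows the blade tip at native (177,156), where it was predicted, and the notch near (167,154). I'll enlarge that area to check the height.

```bash
python3 - <<'E'
from h import *
im=np.load('s1.npy');x0,y0,x1,y1=140,130,220,190
o=cv2.resize(im[y0:y1,x0:x1,::-1],(800,600),interpolation=cv2.INTER_NEAREST)
C=get_calibration('side')
P=[case(-.07,s*.03,z) for s in(-1,1) for z in(.095,.105)]+[case(-.11,s*.016,z) for s in(-1,1) for z in(.0995,)]+[case(-.07,s*.095,z) for s in(-1,1) for z in(.0,.111)]
for u,v in proj(C,P): cv2.circle(o,(int((u-x0+.5)*10),int((v-y0+.5)*10)),5,(0,0,255),2)
cv2.imwrite('pics/z1.png',o)
E
```

```text
(no output)
```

View pics/z1.png

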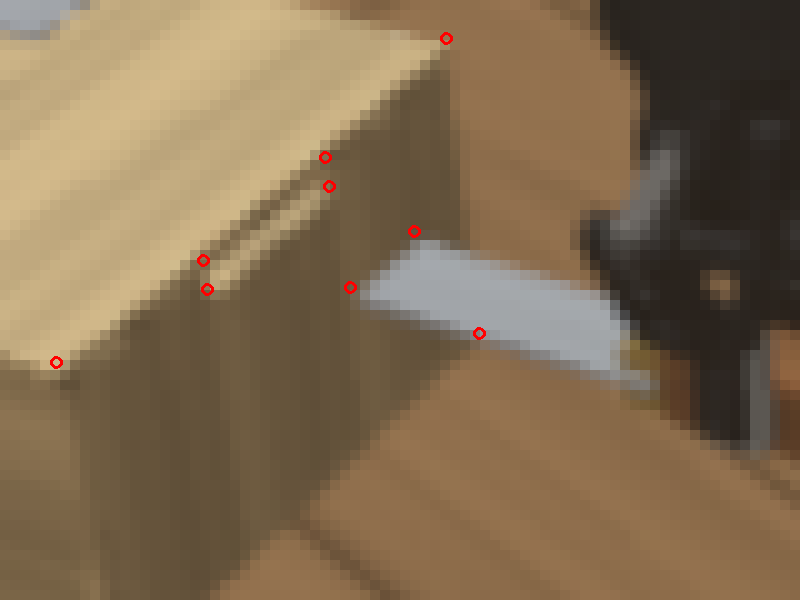

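The predicted marks for the notch (207,290)–(325,157) and for the blade corners are off by the same amount, about 1 px, so the blade lines up with the notch. Now I insert it and lever.

```bash
python3 - <<'E'
from h import *
ZT=.0615  # tcp z above blade mid plane (0.0755-0.014)
def tip(x,z,v): p=case(x-.125);line_to([p[0],p[1],z+ZT],max_speed=v)
z0=get_ee_pos()[2];ZT=z0-.0995
print(get_contact_force())
tip(-.075,.0995,.1);tip(-.048,.0995,.06);print('in',get_contact_force(),get_time_s())
r=.118
for th in [.06,.15,.25,.37]:
    tip(.07-r*np.cos(th),.105+r*np.sin(th),.07);print(th,get_contact_force().round(2),get_opening())
print(get_time_s())
snap('side','s2',(80,60,240,180))
E
```

```text
[ 0.30707333  0.53431796 -0.9092337 ]
in [-0.01022887 -0.44988503 -1.55190339] 7.3333
0.06 [ 0.14  0.2  -1.62] 0.02301785782777016
0.15 [ 0.35 -0.74 -1.07] 0.022712604134829707
0.25 [-0.31  0.41 -1.89] 0.02270605368454371
0.37 [-0.14  0.14 -1.78] 0.02317825168159026
8.6333
```

View pics/s2.png

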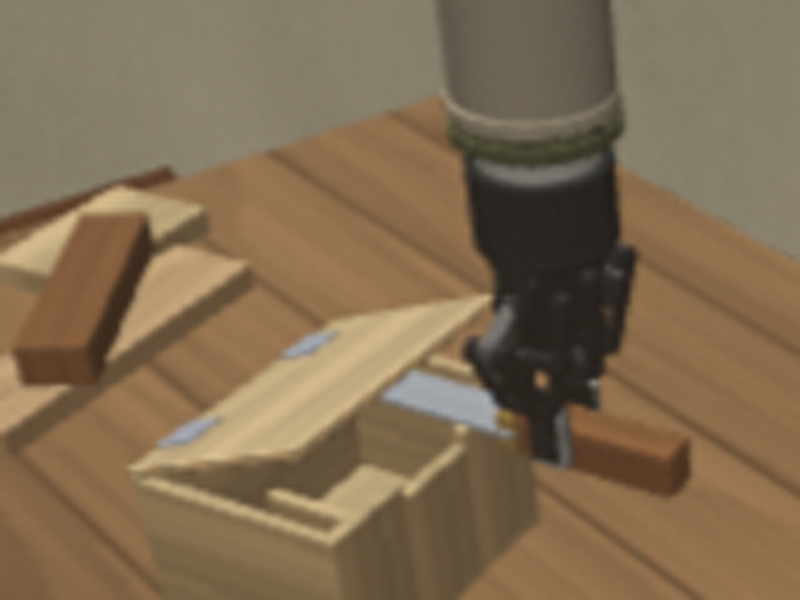

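The lid is up at about 0.37 rad, resting on the blade (tip near (400,385)), and nothing else touches it. I continue the arc past upright and then lay the scraper back down.

```bash
python3 - <<'E'
from h import *
r=.118
p=get_ee_pos();ZT=p[2]-.105-r*np.sin(.37)
def tip(x,z,v): p=case(x-.125);line_to([p[0],p[1],z+ZT],max_speed=v)
for th in np.linspace(.37,1.83,11)[1:]:
    tip(.07-r*np.cos(th),.105+r*np.sin(th),.1);print(round(th,2),get_contact_force().round(1))
tip(-.06,.105+r*np.sin(1.83),.2)
print(get_time_s())
snap('side','s3',(60,40,260,190))
p=case(-.2);line_to([*p[:2],.28],max_speed=.25)
movep([*SO,.13],[PI,0,SY]);print(get_time_s())
line_to([*SO,.0765],max_speed=.08);print(get_contact_force())
grip(.06);line_to([*SO,.2],max_speed=.25);print(get_time_s(),get_ee_pos())
E
```

```text
0.52 [ 0.5 -0.1 -1.8]
0.66 [-0.1  0.8 -0.9]
0.81 [ 0.4  0.  -2.3]
0.95 [ 0.7 -0.  -1.7]
1.1 [ 0.1  0.2 -1.3]
1.25 [-1.1 -0.1 -1.2]
1.39 [-0.1  0.  -1.7]
1.54 [ 0.8 -0.2 -1.4]
1.68 [-0.7  0.6 -2. ]
1.83 [-0.1 -0.3 -1.4]
12.8833
14.8417
[-4.3029129  -0.23216252  6.49969696]
16.7417 [0.45205315 0.00910173 0.20014892]
```

View pics/s3.png

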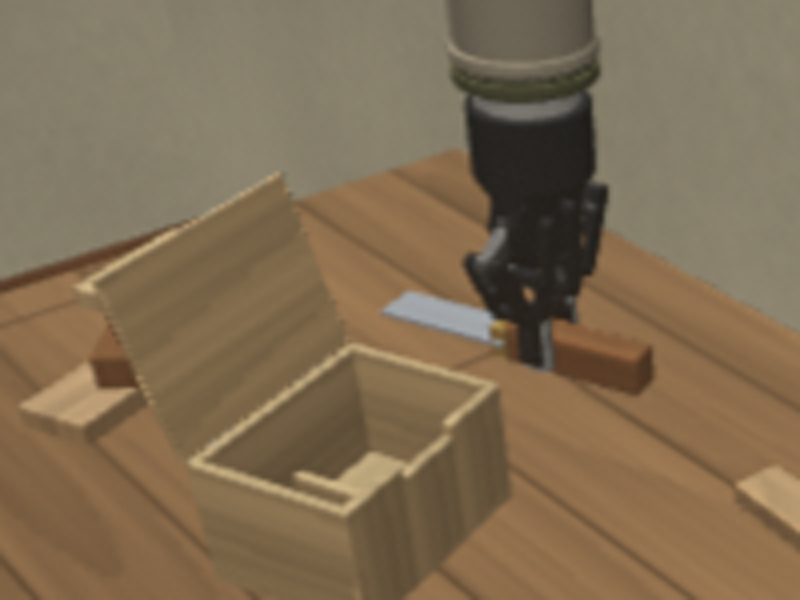

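The lid stays open past upright, with its free edge at (90,290)–(280,180) in the crop. Now the first saw.

```bash
cat > saw.py <<'E'
from h import *
YS=CY-PI/2
def run(uv,y):
    s=ray(get_calibration('top'),uv,.05)[0,:2];Z=.131
    movep([*s,.2],[PI,0,YS]);grip(.04);line_to([*s,Z],max_speed=.12)
    f0=get_contact_force();print('saw',s,f0.round(1))
    grip(0);print('open',get_opening(),get_finger_force())
    line_to([*s,Z+.16],max_speed=.2);f1=get_contact_force();print('lift',f1.round(1),get_opening())
    w=case(0,y);movep([*w[:2],Z+.16],[PI,0,YS]);line_to([*w[:2],Z+.018],max_speed=.15)
    b=get_contact_force()[2]
    for k in range(14):
        q=get_ee_pos();line_to([*w[:2],Z+.014-.001*k],max_speed=.02);f=get_contact_force()[2]
        if f-b>2.5: break
    print('down',k,b,f,get_ee_pos());wait(.2)
    grip(.035);wait(.2);line_to([*w[:2],Z+.14],max_speed=.12);print(get_time_s())
E
python3 - <<'E'
from saw import *
run([308.4,190.2],-.0455)
snap('side','s4',(60,40,260,190))
E
```

```text
saw [ 0.61790104 -0.20075419] [ 0.4 -0.2  0.2]
open 0.01149539400449335 58.56452465057373
lift [-0.3  0.4 -2.4] 0.01118785772882235
down 5 -2.0116458929357286 1.6510427118204514 [0.54603859 0.29031359 0.14044821]
26.6583
```

View pics/s4.png

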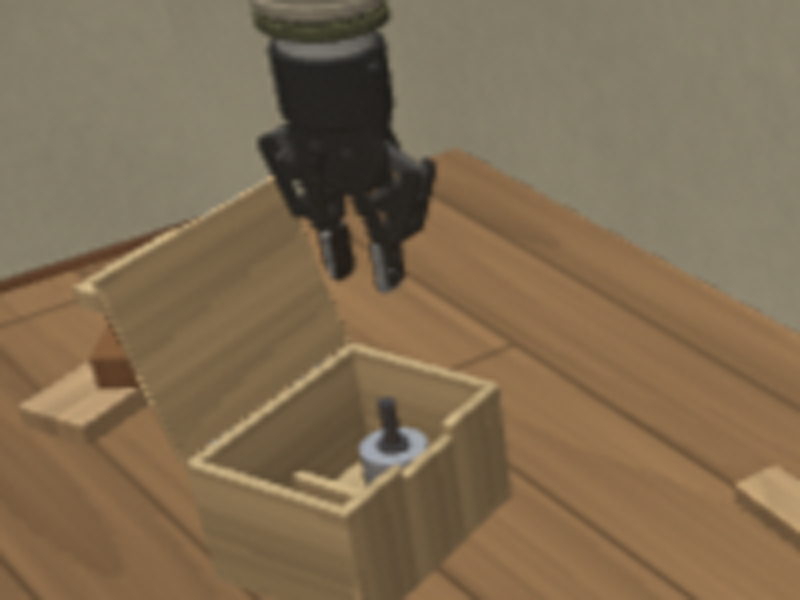

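The first saw stands upright in its compartment, shank at (388,415). Now the second saw.

```bash
python3 - <<'E'
from saw import *
run([375.3,233.5],.0455)
p=case(-.25);movep([.40,-.05,.33],[PI,0,YS]);print(get_time_s())
a=snap('side','s5');
movej([-1.3,0.0,1.5,0,1.5,0]);b=snap('top','t5');print(get_time_s())
cv2.imwrite('pics/fin.png',cv2.resize(np.hstack([a,b])[...,::-1],(800,300),interpolation=cv2.INTER_AREA))
E
```

```text
saw [ 0.50992104 -0.36212682] [ 0.5 -0.6 -0.4]
open 0.011102004490093409 58.80523681640625
lift [ 0.3  0.1 -3.7] 0.01133100851472395
down 5 -1.3908784585545917 2.24783634143456 [0.46129636 0.25733546 0.14050426]
38.2333
39.4417
41.5417
```

View pics/fin.png

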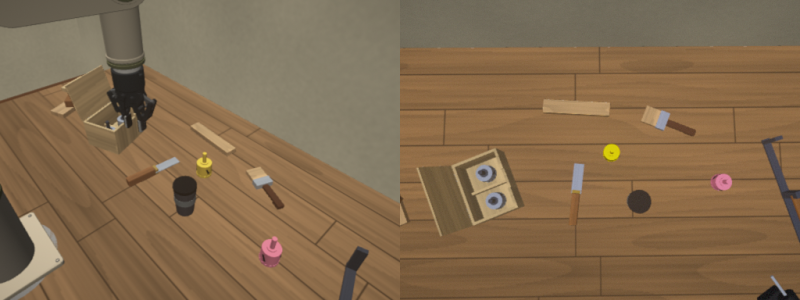

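Top half: both saws stand in the two compartments at (487,173) and (495,201). The lid is open, the scraper lies flat at (577,193), and the other items have not moved. I hand in.

```bash
python3 -c "
from station import *
print(finish_job())"
```

```text
the job is handed in; nothing more can be done
None
```

The job is handed in at about 42 s of the 72 s allowed: the lid was levered up with the scraper and stands open past upright, one steel hole saw stands shank up in each compartment, the scraper lies flat on the bench, and the tumbler, brush, batten and look-alikes were left where they were.

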